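# Take the narrow parts bin off the bin rail

### The arm

A 6-joint arm with a two-finger parallel gripper is mounted at the origin on the work surface. World frame = base frame: x ahead of the robot, y to its left, z up, the work surface at z = 0. Lengths are in m, angles in degrees, forces in N, time in s.
With the tool pointing down it reaches from about 0.3 to 0.75 m from the base axis. Payload 8.5 kg.
Tool frame: the origin (TCP) lies midway between the tips of the shut fingers; the grasp point (between the pads) lies grasp_offset behind it (grasp_offset is the distance from the TCP to the grasp point, in m); z points along the fingers, y is the line along which they close (so a half turn about z gives the same grasp; the last joint's range is limited). The gripper opens to 85 mm and grips with 20 to 120 N. Pads are 22 mm wide; open, the fingers measure 114 mm over their backs; the gripper's body (76 mm by 85 mm) begins 54 mm behind the grasp point. The pads swing forward as they close: fully open they stand 13 mm farther back than shut.
Start: joints at [51.893, 21.807, 74.336, -0, 83.858, -12.336], TCP at [0.239, 0.495, 0.231] pointing down, gripper open.
Joint ranges: [-178.18, 178.18], [-50.72, 133.34], [12.68, 142.11], [-81.47, 261.47], [9.98, 163.14], [-165.26, 165.26]. Speed limits (degrees/s): [136.94, 136.94, 180, 180, 180, 180].

### API

Orientations are given as a 3x3 rotation matrix whose columns are the frame's x, y, z axes.
In Python, from rig import observe, get_image, camera_params, close_job, grasp_offset gives the robot as it stands.
- The arm moves only by the shell command python3 -m handwheel 'ROWS' [OPENING] [FORCE]. ROWS is JSON, a list of rows, each a list of 2 entries, a list of its own where there are three numbers: the shift along the tool's x, y, z as a fraction of full scale, then the turn, a rotation vector about the tool's x, y, z as a fraction of full scale. In form: [[[dx, dy, dz], [ax, ay, az]], ...]. A call has 1 to 10 rows; each row is the pose to reach, as a shift and turn from the pose commanded when the call began, along the tool's axes at that moment, turning the shorter way round; what a row does not reach only later rows make up. Full scale, the value 1, is 0.5 m for a shift and pi rad for a turn. A row lasts 1/10 s, in which the tool goes at most 50 mm and 8.59 degrees, less where a joint would pass 70% of its speed; a pose out of reach is approached as far as the arm can. A call with a number of a shift or a turn outside -1 to 1 is refused whole. A call with a gripper value outside its range is refused whole. OPENING is the opening, from 0 (shut) to 1 (fully open), set as the call begins (- or left out, the last holds). The fingers move at their own pace and stop on an object; FORCE is the grip in N (left out, the last holds). Time passes only in rows, so rows that repeat a pose let the fingers close. It gives the time, the measured TCP pose, the force, the opening and the grip force at its end, in the units of the state.
- observe(): the state, without advancing time (a new reading comes with each control period).
- get_image(name): name is "scene" or "side" or "wrist"; returns (picture, depth): 480x640x3 uint8, red, green, blue; 480x640 float32, m along the optical axis (not along the pixel's ray), 0 where there is no reading.
- camera_params(name): a dict with "K" (3x3 intrinsics, pixels), "k1" (the pictures are not rectified: a ray, as slopes to the right and down, at radius r is drawn at 1 + k1 r^2 times it, then the intrinsics apply), "R" (3x3) and "t" (3): a world point X has camera coordinates R X + t. Camera axes: x right, y down, z forward; pixel columns grow to the right and rows downward; lengths in m; the calibration is good to about 2 mm. A picture is of the moment at which its call begins: read the wrist's pose just before it. camera_params takes no time and is no camera call; for the wrist camera it gives the pose at the moment of the call.
- close_job(): hands the job in; it is judged then, once.
The state is a dict: "time_s": time; "q": joint angles; "qvel": joint speeds; "joint_efforts": joint torques, N m; "position": TCP position; "tool_rot": TCP orientation; "ft_force": force on the tool from outside, world axes, zero at the start; "wrist_torque": the same for the moment, N m; "grip_width": finger opening in m; "gripper_force": force on a finger pad.
Only numpy, scipy, OpenCV 4.12 (cv2) and the standard library are available. Lean on these libraries where they do the work, as an engineer would, in place of code of your own. Each camera call takes 0.05 s, during which the arm holds its last target. There are 200 camera calls.

### The job

I am about to take a gearbox apart and need somewhere for its screws: lift the narrow, empty parts bin up and off the rail it hangs on, carry it over and set it down (do not drop it) inside the shallow steel tray, standing flat and upright on the tray's floor, and let go. Leave the wide bin hanging on the rail, and do not disturb the tape roll or the pliers.

Things in the scene. Friction and masses are not known exactly. Their poses are not given: they have to be found in the camera images.
- narrow_bin: Narrow empty grey plastic bin, 110 (x) x 56 (y) x 70 mm high, walls 4, about 0.12 kg. Origin: centre of underside, z up. Front at -x is low (45 mm); sides full height from x=-20 mm back; back face at x=+55. A 39 mm wide hanger at the back's top runs to x=+69 and turns down as a lip (x 65 to 69) ending 43 mm above the underside. Hangs on the rail in either place. Grip from above across the 56 mm.
- narrow_bin_lip (a point): Lower edge of the narrow bin's downturned hanging lip, at (67, 0, 43) mm in the bin's frame.
- wide_bin: Wide bin of the same form and grey plastic: 110 long x 96 wide x 70 mm high, with three small motors in it, about 0.35 kg; same origin and axes. Hangs in the other place on the rail and stays there.
- bin_rail: Bin rail, fixed: flat aluminium strip 6 mm thick, 390 mm long along y, top edge 165 mm above the bench, on posts at y = +-185 mm; a lower bar at 112 mm stops the bins swinging back. Origin on the bench under the strip's middle. Bins hang on its -x side, undersides 100 mm up, centres at x = -62 mm; lips reach 22 mm below the strip's top behind it, so lift more than that, then move to -x.
- tray: Shallow open steel tray, fixed: 160 (x) x 200 (y) x 18 mm high outside, walls and floor 4 to 5 mm thick (inside 152 x 192 mm). Origin at the centre of its underside.
- tape_roll: Blue roll of tape lying flat, 100 mm across, 38 mm high, hole 70 mm. Origin at the centre of its underside. A bystander.
- pliers: Pliers with yellow handles lying flat, 160 long (x) x 66 x 14 mm high. Origin on the bench under their middle. A bystander.
There are look-alikes about, which are no part of the job. What is shaped like the wide_bin but blue or purple is not meant.

How it is judged (in metres and radians):
On the way:
1. the narrow bin is held by the fingers, touches the rail no more, and its lip is lifted above the rail's top edge (contact force between the fingers and narrow_bin above 0.3 N and contact force between narrow_bin and bin_rail below 0.1 N and z of narrow_bin_lip in the frame of bin_rail above 0.165 m), for 0.1 s.
At the end, for the whole second after the job is handed in: Narrow bin released, at rest, flat on the tray floor (centre within 90 mm of tray centre, underside under 10 mm above tray underside, tilt under 0.08 rad); wide bin still hangs (moved under 30 mm, tilt under 0.15 rad); tape roll and pliers within 30 mm of their starts (horizontal distance between narrow_bin and tray below 0.09 m and z of narrow_bin in the frame of tray between 0.001 and 0.01 m and angle between narrow_bin's own z axis and vertical below 0.08 rad and contact force between narrow_bin and tray above 0.2 N and linear speed of narrow_bin below 0.02 m/s and angular speed of narrow_bin below 0.1 rad/s and contact force between wide_bin and bin_rail above 0.5 N and z of wide_bin in the frame of bin_rail above 0.09 m and angle between wide_bin's own z axis and vertical below 0.15 rad and distance of each of wide_bin, tape_roll, pliers from where it was at the start of the episode below 0.03 m); the robot touches nothing.
It fails at once if the narrow bin is dropped (falls free faster than 0.6 m/s) (linear speed of narrow_bin above 0.6 m/s and contact force between the fingers and narrow_bin below 0.05 N).
It fails at once if the wide bin is moved more than 30 mm (distance of wide_bin from where it was at the start of the episode above 0.03 m).
It fails at once if the tape roll or the pliers are moved more than 30 mm (distance of any of tape_roll, pliers from where it was at the start of the episode above 0.03 m).
It also fails if it takes over 43 s, if anything falls off the work surface, if the arm or the gripper's body presses on something with over 40 N, if the wrist force passes 120 N, or if a joint passes its speed limit or range.

## Working session

There is one attempt and no reset: what is moved stays moved. The work goes in short steps, Python scripts to look and compute and a shell command to move; the robot and the scene stay as the last step left them, time stands still between calls to the robot, and variables do not carry over. Pictures are saved under pics/ and viewed, at most 10 in all, crops included, and the job is handed in when it is done.

```bash
mkdir -p pics
cat > h.py <<'E'
import numpy as np,cv2
from rig import *
def snap(n,f):
    p=camera_params(n);im,d=get_image(n);cv2.imwrite('pics/'+f,im[:,:,::-1]);np.savez('pics/'+n,im=im,d=d,**{k:p[k] for k in('K','k1','R','t')});return im,d,p
def load(n):
    z=np.load('pics/'+n+'.npz');return z['im'],z['d'],z
def slopes(p,uv):
    uv=np.asarray(uv,float).reshape(-1,1,2);return cv2.undistortPoints(uv,np.asarray(p['K'],float),np.array([float(p['k1']),0,0,0]))[:,0]
def plane(p,uv,z):
    s=slopes(p,uv);R=np.asarray(p['R']);c=-R.T@np.asarray(p['t']);d=np.c_[s,np.ones(len(s))]@R
    return c+d*((z-c[2])/d[:,2])[:,None]
def cloud(p,d):
    v,u=np.mgrid[:480,:640];s=slopes(p,np.c_[u.ravel(),v.ravel()]);z=d.ravel()[:,None]
    X=(np.c_[s,np.ones(len(s))]*z-np.asarray(p['t']))@np.asarray(p['R']);X[d.ravel()==0]=np.nan;return X.reshape(480,640,3)
E
python3 - <<'E'
from h import *
print(observe()['tool_rot'],grasp_offset)
for n in('scene','side'):
    im,d,p=snap(n,n+'1.png');print(n,-np.asarray(p['R']).T@p['t'],p['R'][2],(d>0).mean())
E
```

```text
[[-9.00538865e-01  4.34774534e-01 -9.26080901e-04]
 [ 4.34775377e-01  9.00538253e-01 -1.10731046e-03]
 [ 3.52540888e-04 -1.39981328e-03 -9.99998958e-01]] 0.0187
scene [1.15614786 0.68665341 0.7066486 ] [-0.51136824 -0.65089207 -0.56110787] 0.9947233072916667
side [0.39162693 0.57451533 0.78314857] [ 0.23839277 -0.62549415 -0.74291719] 0.996337890625
```

View pics/scene1.png

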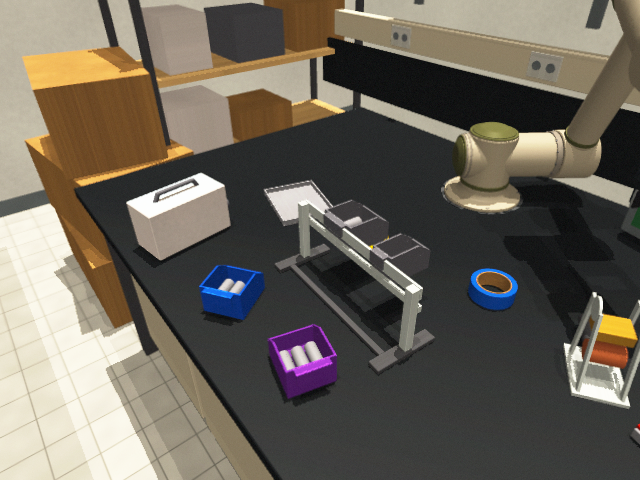

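View pics/side1.png

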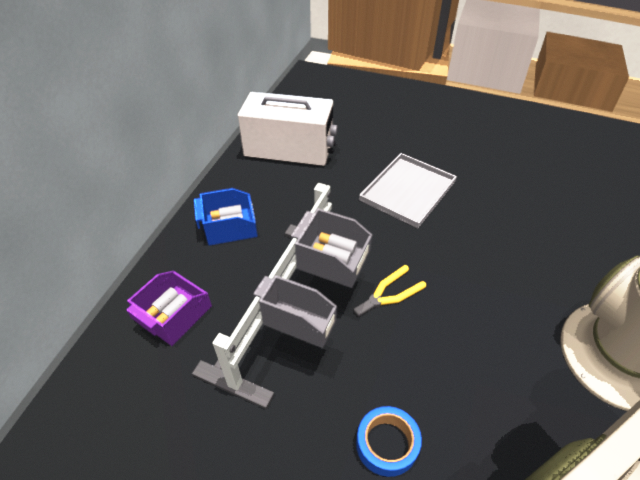

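The candidates are the empty grey bin on the rail at side px (298,310), scene (400,257), and the grey bin with motors at side (335,247), scene (357,222). There are also blue and purple bins on the bench. The empty grey one at (298,310) is the narrow bin. The tray is at side (409,188), the pliers at (390,290) and the tape at (389,440).

Run:
```python
from h import *
im,d,p=load('side')
cv2.imwrite('pics/crop1.png',cv2.resize(im[170:410,180:440,::-1],None,fx=2.4,fy=2.4,interpolation=cv2.INTER_CUBIC))
for n in('side','scene'):
    im,d,p=load(n);X=cloud(p,d);f=im.astype(int);z=X[...,2]
    sat=f.max(2)-f.min(2)
    roi=np.zeros(z.shape,bool)
    if n=='side': roi[180:410,190:375]=1
    else: roi[195:365,290:440]=1
    m=roi&(z>.12)&(z<.19)&(sat<40)
    P=X[m];print(n,'z hist',np.histogram(z[m],bins=np.arange(.12,.19,.005))[0])
    r=roi&(z>.155)&(z<.17)&(f.min(2)>130)&(sat<40)
    Q=X[r][:,:2];c=np.median(Q,0);l=cv2.fitLine(Q.astype(np.float32),cv2.DIST_HUBER,0,.001,.001).ravel();a=l[:2]*np.sign(l[1])
    s=(Q-l[2:])@a;print('rail',len(Q),l[2:],a,np.degrees(np.arctan2(a[1],a[0])),np.percentile(s,[0,1,99,100]), l[2:]+a*(s.min()+s.max())/2)
    t=roi&(z>.16)&(z<.178)&(f.min(2)<=130)
    nrm=np.array([-a[1],a[0]])
    Q=X[t][:,:2]-l[2:];A=Q@a;B=Q@nrm
    print('rim along hist',list(zip(np.arange(-.2,.2,.01).round(2),np.histogram(A,bins=np.arange(-.2,.21,.01))[0])));print('across',np.percentile(B,[1,50,99]))
    # tray
    R2=np.zeros(z.shape,bool)
    if n=='side':R2[150:228,355:460]=1
    else:R2[175:225,258:335]=1
    g=R2&(f.min(2)>90)&(z<.03)&(z>-.01)&(sat<40)
    k=X[g];rc=cv2.minAreaRect(k[:,:2].astype(np.float32));print('tray',g.sum(),rc,np.percentile(k[:,2],[2,50,98]))
```

```text
side z hist [ 795  825  500  567  745  667  641  618 1084 1156  243    0    0    0]
rail 1747 [0.62540793 0.11217501] [0.06129838 0.9981195 ] 86.48566 [-0.19571288 -0.19202007  0.1931634   0.19436302] [0.62536656 0.11150135]
rim along hist [(np.float64(-0.2), np.int64(0)), (np.float64(-0.19), np.int64(0)), (np.float64(-0.18), np.int64(0)), (np.float64(-0.17), np.int64(0)), (np.float64(-0.16), np.int64(0)), (np.float64(-0.15), np.int64(0)), (np.float64(-0.14), np.int64(0)), (np.float64(-0.13), np.int64(107)), (np.float64(-0.12), np.int64(48)), (np.float64(-0.11), np.int64(6)), (np.float64(-0.1), np.int64(5)), (np.float64(-0.09), np.int64(6)), (np.float64(-0.08), np.int64(7)), (np.float64(-0.07), np.int64(9)), (np.float64(-0.06), np.int64(6)), (np.float64(-0.05), np.int64(19)), (np.float64(-0.04), np.int64(11)), (np.float64(-0.03), np.int64(152)), (np.float64(-0.02), np.int64(0)), (np.float64(-0.01), np.int64(0)), (np.float64(0.0), np.int64(0)), (np.float64(0.01), np.int64(0)), (np.float64(0.02), np.int64(0)), (np.float64(0.03), np.int64(0)), (np.float64(0.04), np.int64(74)), (np.float
[... 1772 characters left out ...]
(31)), (np.float64(0.05), np.int64(4)), (np.float64(0.06), np.int64(7)), (np.float64(0.07), np.int64(4)), (np.float64(0.08), np.int64(5)), (np.float64(0.09), np.int64(5)), (np.float64(0.1), np.int64(4)), (np.float64(0.11), np.int64(5)), (np.float64(0.12), np.int64(3)), (np.float64(0.13), np.int64(12)), (np.float64(0.14), np.int64(0)), (np.float64(0.15), np.int64(0)), (np.float64(0.16), np.int64(0)), (np.float64(0.17), np.int64(0)), (np.float64(0.18), np.int64(0)), (np.float64(0.19), np.int64(0))]
across [-0.0200883   0.02488795  0.08909681]
tray 1496 ((0.4724431335926056, -0.316203236579895), (0.26289424300193787, 0.17468197643756866), 73.84378814697266) [-0.00088007  0.00361782  0.0179514 ]
```

View pics/crop1.png

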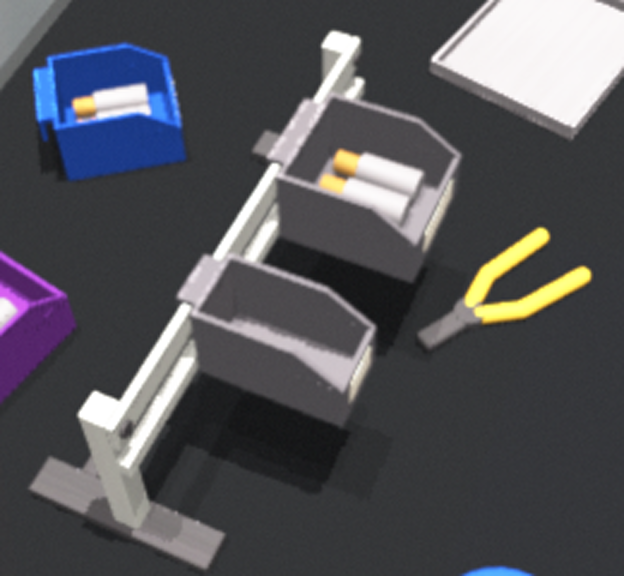

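The crop confirms it: the empty grey narrow bin is at crop (285,335), and the grey wide bin with motors is at (370,185), next to the far post. Next I refine the geometry.

Run:
```python
from h import *
for n,seed in(('side',(409,188)),('scene',(298,202))):
    im,d,p=load(n);X=cloud(p,d);f=im.astype(int);z=X[...,2];sat=f.max(2)-f.min(2)
    x,y=X[...,0],X[...,1]
    g=((f.min(2)>70)&(z<.03)&(sat<40)).astype(np.uint8)
    _,lab=cv2.connectedComponents(g);k=X[lab==lab[seed[1],seed[0]]]
    k=k[(k[:,2]>-.005)]
    print(n,'tray',len(k),cv2.minAreaRect(k[:,:2].astype(np.float32)),np.percentile(k[:,2],[2,50,98]))
    # narrow bin rims
    m=(z>.164)&(z<.175)&(f.min(2)<=130)&(sat<40)&(y>.13)&(y<.24)&(x>.45)&(x<.66)
    Q=X[m]; fwd=Q[Q[:,0]<.60]; mid=np.median(Q[:,1])
    mid=(Q[:,1].min()+Q[:,1].max())/2
    for s in(-1,1):
        S=fwd[(fwd[:,1]-mid)*s>0.018];
        l=cv2.fitLine(S[:,:2].astype(np.float32),cv2.DIST_HUBER,0,.001,.001).ravel()
        print(s,len(S),'dir',np.degrees(np.arctan(l[1]/l[0])),'x',S[:,0].min(),S[:,0].max(),'y@.58',l[3]+l[1]/l[0]*(.58-l[2]))
    print('bin rect',cv2.minAreaRect(Q[:,:2].astype(np.float32)),np.median(Q[:,2]))
    m=(z>.16)&(z<.170)&(f.min(2)>130)&(sat<40)&(x>.55)&(x<.7)&(y>-.07)&(y<.29)&~((y>.14)&(y<.23))
    Q=X[m]; l=cv2.fitLine(Q[:,:2].astype(np.float32),cv2.DIST_HUBER,0,.001,.001).ravel();print('rail yaw',len(Q),np.degrees(np.arctan(-l[0]/l[1])),'x at y.185',l[2]+l[0]/l[1]*(.185-l[3]))
    print('wide y',np.percentile(X[(z>.166)&(z<.175)&(f.min(2)<=130)&(y<.12)&(y>-.1)&(x>.45)&(x<.6)][:,1],[1,99]))
    r=(f[...,0]>150)&(f[...,2]<90)&(f[...,1]>130)&(z<.03)&(z>-.01);print('pliers',np.nanpercentile(X[r],[2,98],axis=0)) if r.any() else 0
    r=(f[...,2]>150)&(f[...,0]<90)&(z>.03)&(z<.045)&(x<.6);print('tape',np.nanpercentile(X[r],[2,98],axis=0)) if r.any() else 0
```

```text
side tray 4226 ((0.4834507405757904, -0.3204082250595093), (0.23258370161056519, 0.1757189780473709), 73.50203704833984) [-0.00151507  0.00319841  0.01757645]
-1 71 dir -3.6774762 x 0.5412008610709865 0.5998614731653545 y@.58 0.16510744
1 43 dir -3.9837089 x 0.5474539486455499 0.5987656857814535 y@.58 0.21646884
bin rect ((0.590993344783783, 0.18960468471050262), (0.05374928191304207, 0.09627524018287659), 85.96276092529297) 0.16657463173680412
rail yaw 815 -4.266038 x at y.185 0.62952256
wide y [-0.00749864  0.09000635]
pliers [[ 0.38605844 -0.07091072 -0.00258606]
 [ 0.87256985  0.22030768  0.02016029]]
tape [[0.33023598 0.25359217 0.03203948]
 [0.42529596 0.34997398 0.04041048]]
scene tray 222611 ((-0.3074885606765747, -0.8584913015365601), (3.0861403942108154, 2.589059352874756), 89.95984649658203) [-0.00345347  0.00151827  0.37536866]
-1 51 dir -3.5476527 x 0.5464034664736623 0.5990001381445578 y@.58 0.16456899
1 47 dir -3.4694164 x 0.5498357496982834 0.5988314068450761 y@.58 0.21661276
bin rect ((0.5947980880737305, 0.18881821632385254), (0.059209588915109634, 0.09363359957933426), 86.26808166503906) 0.1673835445895019
rail yaw 360 -4.4660387 x at y.185 0.6321069
wide y [-0.01164227  0.08979256]
pliers [[ 0.2444979  -0.84998216 -0.00246273]
 [ 0.9537755   0.55305827  0.02488263]]
tape [[0.3318939  0.25418065 0.03445712]
 [0.4267786  0.34851734 0.03970478]]
```

```bash
cat >> h.py <<'E'
from scipy.spatial.transform import Rotation as Ro
def delta(P,yaw):  # yaw: world angle of tool y axis, deg
    o=observe();R=np.asarray(o['tool_rot']);a=np.radians(yaw);y=np.array([np.cos(a),np.sin(a),0]);z=np.array([0,0,-1.])
    G=np.c_[np.cross(y,z),y,z]
    print('t',o['time_s'],'pos',np.round(o['position'],4),'shift',np.round(R.T@(np.array(P)-o['position'])/.5,4),'turn',np.round(Ro.from_matrix(R.T@G).as_rotvec()/np.pi,4),'w',o['grip_width'],'gf',o['gripper_force'],np.round(o['ft_force'],1))
E
python3 - <<'E'
from h import *
im,d,p=load('side')
f=im.astype(int);m=np.zeros((480,640),np.uint8);m[145:232,350:470]=((f.min(2)>70)&(f.max(2)-f.min(2)<40))[145:232,350:470]
_,lab,st,_=cv2.connectedComponentsWithStats(m);i=1+st[1:,4].argmax()
c=cv2.findContours((lab==i).astype(np.uint8),0,1)[0][0]
q=cv2.approxPolyDP(cv2.convexHull(c),6,True)[:,0];print(q.tolist())
W=plane(p,q,.018);print(W,np.linalg.norm(np.roll(W,-1,0)-W,axis=1),W.mean(0))
h=cv2.convexHull(c)[:,0];print(cv2.minAreaRect(plane(p,h,.018)[:,:2].astype(np.float32)))
X=cloud(p,d);r=(f[...,0]>150)&(f[...,2]<90)&(f[...,1]>130);r[:260]=0;r[305:]=0;r[:,:360]=0;r[:,430:]=0;print('pliers',X[r].min(0),X[r].max(0))
delta([.575,.190,.26],86)
E
```

```text
[[400, 152], [456, 175], [417, 228], [359, 199]]
[[ 0.52997858 -0.42627128  0.018     ]
 [ 0.37695335 -0.38315481  0.018     ]
 [ 0.43197538 -0.17142461  0.018     ]
 [ 0.58052054 -0.21819933  0.018     ]] [0.15898349 0.21876266 0.15573548 0.21412245] [ 0.47985696 -0.29976251  0.018     ]
((0.4802635908126831, -0.2998075783252716), (0.22124092280864716, 0.1688329577445984), 73.56964874267578)
pliers [ 0.38358979 -0.0749123  -0.00344289] [0.47722585 0.04243375 0.01590475]
t 0.1 pos [0.239  0.4951 0.2308] shift [-0.8705 -0.2574 -0.0583] turn [-0.0004 -0.0002 -0.121 ] w 0.08528806559148494 gf 0.0 [ 0.5 -0.9 -1.5]
```

```bash
python3 -m handwheel '[[[-0.09,-0.03,-0.02],[0,0,-0.02]],[[-0.18,-0.055,-0.04],[0,0,-0.04]],[[-0.27,-0.08,-0.0583],[0,0,-0.06]],[[-0.36,-0.107,-0.0583],[0,0,-0.08]],[[-0.45,-0.134,-0.0583],[0,0,-0.1]],[[-0.54,-0.16,-0.0583],[0,0,-0.121]],[[-0.63,-0.187,-0.0583],[0,0,-0.121]],[[-0.72,-0.214,-0.0583],[0,0,-0.121]],[[-0.80,-0.237,-0.0583],[0,0,-0.121]],[[-0.8705,-0.2574,-0.0583],[0,0,-0.121]]]' 1 30
python3 -m handwheel '[[[0,0,0],[0,0,0]],[[0,0,0],[0,0,0]],[[0,0,0],[0,0,0]]]'
python3 - <<'E'
from h import *
im,d,p=snap('wrist','wrist1.png');delta([.575,.190,.26],86)
X=cloud(p,d);z=X[...,2];x,y=X[...,0],X[...,1]
m=(z>.164)&(z<.176)&(y>.12)&(y<.25)&(x<.605)&(x>.53)
Q=X[m];print(m.sum())
for s in(-1,1):
    S=Q[(Q[:,1]-.191)*s>.018]
    if len(S)>5:
        l=cv2.fitLine(S[:,:2].astype(np.float32),cv2.DIST_HUBER,0,.001,.001).ravel();print(len(S),np.degrees(np.arctan(l[1]/l[0])),l[3]+l[1]/l[0]*(.575-l[2]),np.percentile(S[:,1],[1,99]),np.percentile(S[:,0],[1,99]))
E
```

```text
time_s: 1.1
position: [0.5764, 0.1883, 0.2599]
tool_rot: [[-0.998, 0.071, -0.001], [0.071, 0.998, -0.0], [0.001, -0.0, -1.0]]
ft_force: [0.6, -0.1, -0.1]
grip_width: 0.0856
gripper_force: 0.0
time_s: 1.4
position: [0.5743, 0.191, 0.2604]
tool_rot: [[-0.998, 0.069, -0.001], [0.069, 0.998, 0.0], [0.001, 0.0, -1.0]]
ft_force: [-0.7, 1.0, -0.3]
grip_width: 0.0853
gripper_force: 0.0
t 1.45 pos [0.5743 0.1911 0.2606] shift [-0.0016 -0.0022  0.0013] turn [ 0.     -0.0001  0.0005] w 0.0850677384501555 gf 0.0 [ 0.8  0.8 -0.3]
1077
562 -3.9534426 0.16202207 [0.15836652 0.16569489] [0.53961267 0.60437819]
515 -4.064948 0.21370935 [0.21005964 0.21751547] [0.54319059 0.60433885]
```

View pics/wrist1.png

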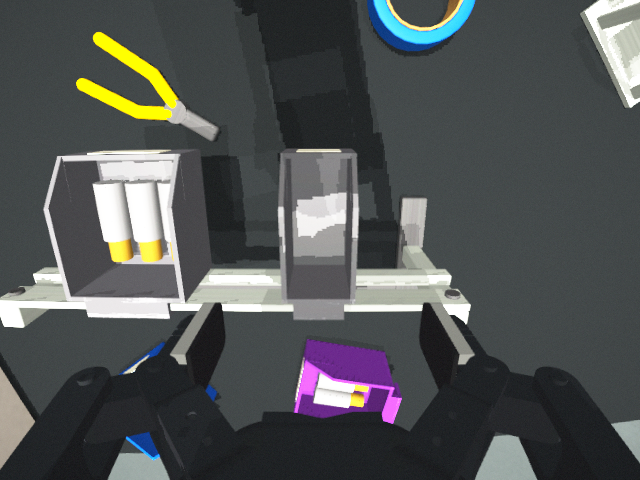

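The wrist view shows the empty narrow bin at (318,228), between the open fingers, with the three-motor wide bin at (125,230). It agrees with the other cameras to within 2 mm. Now descend and grip.

```bash
python3 -m handwheel '[[[0,-0.003,0.06],[0,0,0]],[[0,-0.003,0.11],[0,0,0]],[[0,-0.003,0.15],[0,0,0]],[[0,-0.003,0.18],[0,0,0]],[[0,-0.003,0.21],[0,0,0]],[[0,-0.003,0.235],[0,0,0]],[[0,-0.003,0.255],[0,0,0]],[[0,-0.003,0.266],[0,0,0]],[[0,-0.003,0.266],[0,0,0]],[[0,-0.003,0.266],[0,0,0]]]' 1 30
python3 -m handwheel '[[[0,0,0],[0,0,0]],[[0,0,0],[0,0,0]],[[0,0,0],[0,0,0]],[[0,0,0],[0,0,0]],[[0,0,0],[0,0,0]],[[0,0,0],[0,0,0]],[[0,0,0],[0,0,0]],[[0,0,0],[0,0,0]],[[0,0,0],[0,0,0]],[[0,0,0],[0,0,0]]]' 0.5 30
```

```text
time_s: 2.45
position: [0.5752, 0.1887, 0.128]
tool_rot: [[-0.998, 0.07, 0.001], [0.07, 0.998, 0.0], [-0.001, 0.0, -1.0]]
ft_force: [0.3, 0.1, 0.4]
grip_width: 0.0855
gripper_force: 0.0
time_s: 3.45
position: [0.5752, 0.1884, 0.128]
tool_rot: [[-0.998, 0.07, 0.001], [0.07, 0.998, -0.0], [-0.001, -0.0, -1.0]]
ft_force: [-1.5, -2.7, 5.3]
grip_width: 0.0556
gripper_force: 34.1
```

```bash
python3 -m handwheel '[[[0,0,-0.01],[0,0,0]],[[0,0,-0.03],[0,0,0]],[[0,0,-0.05],[0,0,0]],[[0,0,-0.07],[0,0,0]],[[0,0,-0.09],[0,0,0]],[[0,0,-0.11],[0,0,0]],[[0,0,-0.13],[0,0,0]],[[0,0,-0.14],[0,0,0]],[[0,0,-0.14],[0,0,0]],[[0,0,-0.14],[0,0,0]]]' 0 30
python3 - <<'E'
from h import *
snap('side','side2.png')
delta([.479,-.308,.26],75)
E
```

```text
time_s: 4.45
position: [0.5748, 0.1886, 0.1971]
tool_rot: [[-0.998, 0.07, -0.001], [0.07, 0.998, -0.0], [0.001, -0.0, -1.0]]
ft_force: [-0.2, 1.3, -0.8]
grip_width: 0.0559
gripper_force: 34.0
t 4.5 pos [0.5748 0.1886 0.197 ] shift [ 0.1221 -1.0042 -0.1258] turn [-0.0001 -0.0003  0.0611] w 0.05560306011371778 gf 33.95197570323944 [ 0.3  0.3 -1.1]
```

View pics/side2.png

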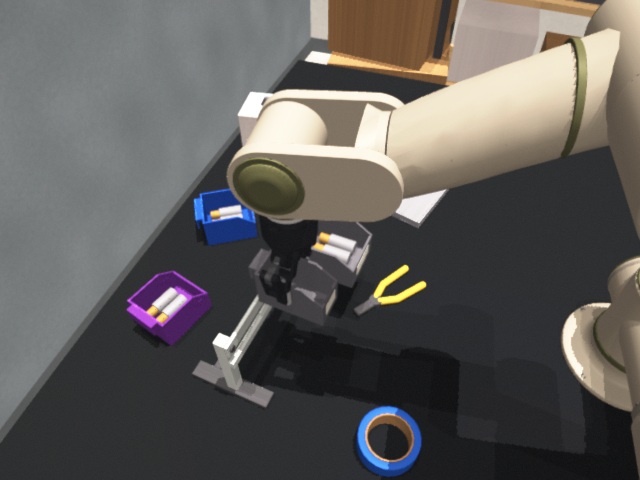

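The bin at (295,285) is lifted clear of the rail and held level, and the wide bin is still hanging at (345,240). Next, up and back toward the robot, then across.

```bash
python3 -m handwheel '[[[0.02,0,-0.03],[0,0,0]],[[0.05,0,-0.07],[0,0,0]],[[0.09,0,-0.11],[0,0,0]],[[0.13,0,-0.14],[0,0,0]],[[0.17,-0.01,-0.15],[0,0,0]],[[0.19,-0.05,-0.15],[0,0,0]],[[0.2,-0.1,-0.15],[0,0,0]],[[0.2,-0.16,-0.15],[0,0,0]],[[0.2,-0.22,-0.15],[0,0,0]],[[0.2,-0.28,-0.15],[0,0,0]]]'
python3 -m handwheel '[[[0,-0.07,0],[0,0,0]],[[0,-0.14,0],[0,0,0]],[[0,-0.21,0],[0,0,0.01]],[[0,-0.28,0],[0,0,0.02]],[[0,-0.34,0],[0,0,0.03]],[[0,-0.39,0],[0,0,0.04]],[[0,-0.43,0],[0,0,0.05]],[[0,-0.44,0],[0,0,0.06]],[[0,-0.44,0],[0,0,0.06]],[[0,-0.44,0],[0,0,0.06]]]'
python3 - <<'E'
from h import *
snap('wrist','wrist2.png')
delta([.479,-.308,.26],75)
E
```

```text
time_s: 5.5
position: [0.4646, 0.0552, 0.2734]
tool_rot: [[-0.998, 0.069, 0.001], [0.069, 0.998, -0.0], [-0.001, -0.0, -1.0]]
ft_force: [0.5, 0.8, -0.5]
grip_width: 0.0553
gripper_force: 34.0
time_s: 6.5
position: [0.4501, -0.1626, 0.2728]
tool_rot: [[-0.967, 0.254, 0.0], [0.254, 0.967, 0.0], [-0.0, 0.0, -1.0]]
ft_force: [0.4, -0.6, -0.6]
grip_width: 0.0554
gripper_force: 33.9
t 6.55 pos [ 0.4501 -0.1625  0.2728] shift [-0.1297 -0.2668  0.0256] turn [0.     0.0001 0.0017] w 0.05583110908416417 gf 33.90447556972504 [ 0.1  0.9 -0.2]
```

View pics/wrist2.png

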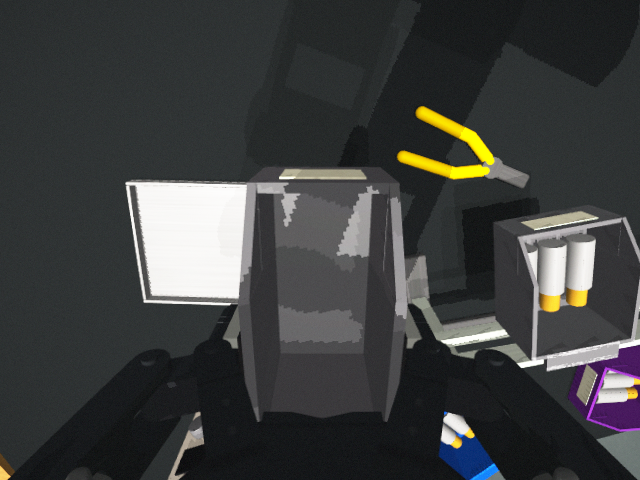

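The wrist view shows the bin held level at (322,290). The tray's far short side runs from corner (127,182) to (145,303), and its edges look nearly parallel to the bin. I'll cast those corners to fix the tray centre.

Run:
```python
from h import *
im,d,p=load('wrist')
f=im.astype(int);m=np.zeros((480,640),np.uint8);m[160:320,100:238]=(f.min(2)>70)[160:320,100:238]
c=max(cv2.findContours(m,0,1)[0],key=cv2.contourArea);q=cv2.approxPolyDP(cv2.convexHull(c),5,True)[:,0];print(q.tolist())
W=plane(p,q,.018);print(W)
L=W[np.argsort(q[:,0])[:2]];a,b=L if L[0,0]<L[1,0] else L[::-1]
e=b-a;w=np.linalg.norm(e);n=np.array([-e[1],e[0],0])/w
print('width',w,'tray yaw of y',np.degrees(np.arctan2(n[1],n[0])),'centre',(a+b)/2+.1*n)
C=(a+b)/2+.1*n
delta([C[0],C[1],.2],np.degrees(np.arctan2(n[1],n[0])))
```

```text
[[126, 181], [237, 182], [237, 304], [143, 302]]
[[ 0.37505086 -0.38087921  0.018     ]
 [ 0.41062327 -0.25391394  0.018     ]
 [ 0.56169856 -0.30655401  0.018     ]
 [ 0.5282923  -0.42755085  0.018     ]]
width 0.16019107262083654 tray yaw of y 73.06121282244989 centre [ 0.48080656 -0.30855337  0.018     ]
t 6.55 pos [ 0.4501 -0.1625  0.2728] shift [-0.1334 -0.267   0.1456] turn [0.     0.0001 0.0124] w 0.05583110908416417 gf 33.90447556972504 [ 0.1  0.9 -0.2]
```

```bash
python3 -m handwheel '[[[-0.03,-0.06,0.0],[0,0,0]],[[-0.06,-0.12,0.0],[0,0,0.005]],[[-0.09,-0.18,0],[0,0,0.0095]],[[-0.12,-0.24,0],[0,0,0.0095]],[[-0.1334,-0.267,0.04],[0,0,0.0095]],[[-0.1334,-0.267,0.08],[0,0,0.0095]],[[-0.1334,-0.267,0.12],[0,0,0.0095]],[[-0.1334,-0.267,0.145],[0,0,0.0095]],[[-0.1334,-0.267,0.145],[0,0,0.0095]],[[-0.1334,-0.267,0.145],[0,0,0.0095]]]'
python3 - <<'E'
from h import *
delta([.481,-.3085,.040],73.5)
E
```

```text
time_s: 7.55
position: [0.481, -0.3091, 0.2006]
tool_rot: [[-0.959, 0.283, 0.0], [0.283, 0.959, -0.0], [-0.001, -0.0, -1.0]]
ft_force: [-0.3, 0.4, 0.2]
grip_width: 0.0557
gripper_force: 34.0
t 7.55 pos [ 0.481  -0.3091  0.2006] shift [0.0006 0.0012 0.3212] turn [-0.0001  0.0002  0.0003] w 0.05571385649348265 gf 34.0345823764801 [-0.3  0.4  0.2]
```

```bash
python3 -m handwheel '[[[0,0,0.04],[0,0,0]],[[0,0,0.09],[0,0,0]],[[0,0,0.14],[0,0,0]],[[0,0,0.19],[0,0,0]],[[0,0,0.23],[0,0,0]],[[0,0,0.27],[0,0,0]],[[0,0,0.3],[0,0,0]],[[0,0,0.32],[0,0,0]],[[0,0,0.32],[0,0,0]],[[0,0,0.32],[0,0,0]]]'
python3 -m handwheel '[[[0,0,0.003],[0,0,0]],[[0,0,0.006],[0,0,0]],[[0,0,0.009],[0,0,0]],[[0,0,0.011],[0,0,0]],[[0,0,0.011],[0,0,0]],[[0,0,0.011],[0,0,0]]]'
```

```text
time_s: 8.55
position: [0.4811, -0.3099, 0.0409]
tool_rot: [[-0.959, 0.284, 0.001], [0.284, 0.959, -0.001], [-0.001, -0.001, -1.0]]
ft_force: [0.1, 0.2, -0.4]
grip_width: 0.0556
gripper_force: 34.0
time_s: 9.15
position: [0.4806, -0.3096, 0.0345]
tool_rot: [[-0.959, 0.284, -0.0], [0.284, 0.959, 0.0], [0.0, 0.0, -1.0]]
ft_force: [0.3, -0.0, -1.4]
grip_width: 0.0561
gripper_force: 34.0
```

No contact yet, so I go down in 1 mm steps.

```bash
python3 -m handwheel '[[[0,0,0.002],[0,0,0]],[[0,0,0.002],[0,0,0]],[[0,0,0.002],[0,0,0]]]'
python3 -m handwheel '[[[0,0,0.002],[0,0,0]],[[0,0,0.002],[0,0,0]],[[0,0,0.002],[0,0,0]]]'
```

```text
time_s: 9.45
position: [0.4806, -0.3096, 0.0334]
tool_rot: [[-0.959, 0.284, -0.0], [0.284, 0.959, 0.0], [0.0, 0.0, -1.0]]
ft_force: [0.1, -0.4, -0.5]
grip_width: 0.0559
gripper_force: 34.0
time_s: 9.75
position: [0.4806, -0.3096, 0.0324]
tool_rot: [[-0.959, 0.284, -0.0], [0.284, 0.959, 0.0], [0.0, 0.0, -1.0]]
ft_force: [0.9, 0.6, -1.6]
grip_width: 0.0557
gripper_force: 34.0
```

```bash
python3 -m handwheel '[[[0,0,0.002],[0,0,0]],[[0,0,0.002],[0,0,0]],[[0,0,0.002],[0,0,0]]]'
python3 -m handwheel '[[[0,0,0.002],[0,0,0]],[[0,0,0.002],[0,0,0]],[[0,0,0.002],[0,0,0]]]'
```

```text
time_s: 10.05
position: [0.4806, -0.3097, 0.0319]
tool_rot: [[-0.959, 0.284, 0.0], [0.284, 0.959, -0.0], [-0.0, -0.0, -1.0]]
ft_force: [-3.0, 0.5, 4.6]
grip_width: 0.0554
gripper_force: 34.5
time_s: 10.35
position: [0.4806, -0.3097, 0.0319]
tool_rot: [[-0.959, 0.284, 0.001], [0.284, 0.959, -0.001], [-0.001, -0.0, -1.0]]
ft_force: [-5.4, 2.1, 15.3]
grip_width: 0.056
gripper_force: 35.6
```

The bin is on the floor, with 15 N upward force. I ease off 1 mm, open, then retreat straight up.

```bash
python3 -m handwheel '[[[0,0,-0.002],[0,0,0]],[[0,0,-0.002],[0,0,0]]]'
python3 -m handwheel '[[[0,0,0],[0,0,0]],[[0,0,0],[0,0,0]],[[0,0,0],[0,0,0]],[[0,0,0],[0,0,0]],[[0,0,0],[0,0,0]],[[0,0,0],[0,0,0]],[[0,0,0],[0,0,0]],[[0,0,0],[0,0,0]]]' 1
python3 -m handwheel '[[[0,0,-0.01],[0,0,0]],[[0,0,-0.03],[0,0,0]],[[0,0,-0.06],[0,0,0]],[[0,0,-0.1],[0,0,0]],[[0,0,-0.15],[0,0,0]],[[0,0,-0.21],[0,0,0]],[[0,0,-0.27],[0,0,0]],[[0,0,-0.32],[0,0,0]],[[0,0,-0.35],[0,0,0]],[[0,0,-0.35],[0,0,0]]]'
python3 - <<'E'
from h import *
snap('wrist','wrist3.png');im,d,p=snap('side','side3.png')
im,d,p=load('wrist');X=cloud(p,d);z=X[...,2]
m=(z>.066)&(z<.085)&(abs(X[...,0]-.48)<.1)&(abs(X[...,1]+.31)<.08);Q=X[m]
A=np.c_[Q[:,:2],np.ones(len(Q))];c=np.linalg.lstsq(A,Q[:,2],rcond=None)[0];print('rim',len(Q),np.median(Q[:,2]),'slopes',c[:2],cv2.minAreaRect(Q[:,:2].astype(np.float32)))
E
python3 -c "
import cv2,numpy as np
a=cv2.imread('pics/wrist3.png');b=cv2.imread('pics/side3.png');cv2.imwrite('pics/fin.png',cv2.resize(np.hstack([a,b]),(800,300),interpolation=cv2.INTER_AREA))"
```

```text
time_s: 10.55
position: [0.4806, -0.3097, 0.0319]
tool_rot: [[-0.959, 0.284, 0.0], [0.284, 0.959, -0.0], [-0.0, -0.0, -1.0]]
ft_force: [-3.1, 1.5, 6.6]
grip_width: 0.0559
gripper_force: 34.9
time_s: 11.35
position: [0.4806, -0.3097, 0.0315]
tool_rot: [[-0.959, 0.284, 0.0], [0.284, 0.959, -0.0], [-0.0, -0.0, -1.0]]
ft_force: [-0.4, 0.7, -0.2]
grip_width: 0.0856
gripper_force: 0.0
time_s: 12.35
position: [0.4812, -0.3101, 0.2094]
tool_rot: [[-0.959, 0.284, 0.004], [0.284, 0.959, -0.004], [-0.005, -0.003, -1.0]]
ft_force: [0.1, 0.5, -0.5]
grip_width: 0.0857
gripper_force: 0.0
rim 2082 0.07362353685409373 slopes [ 0.01536658 -0.00582066] ((0.4923672378063202, -0.3137587010860443), (0.05617884546518326, 0.10118266940116882), 73.23413848876953)
```

View pics/fin.png

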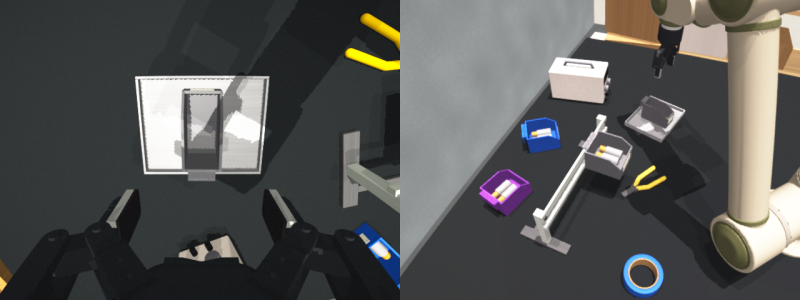

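The left half shows the bin standing in the tray at (202,130), clear of the fingers. The right half shows the wide bin still on the rail at (607,150), with the pliers and tape where they were. The rim height of 74 mm and slope under 0.02 agree with the bin sitting flat on the tray floor.

```bash
python3 -m handwheel '[[[0,0,0],[0,0,0]],[[0,0,0],[0,0,0]],[[0,0,0],[0,0,0]]]' && python3 -c "
from rig import close_job;print(close_job())"
```

```text
time_s: 12.75
position: [0.4805, -0.3095, 0.2058]
tool_rot: [[-0.959, 0.284, -0.001], [0.284, 0.959, 0.001], [0.001, 0.001, -1.0]]
ft_force: [0.0, 0.6, 0.0]
grip_width: 0.0855
gripper_force: 0.0
the job is handed in; nothing more can be done
None
```

The narrow bin is off the rail, standing flat in the steel tray and released; the wide bin still hangs and the tape roll and pliers look untouched in the last picture; the job was handed in at about 13 s, and no verdict came back.

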